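# Third hand at the strapping fence: hold an edge guard on a carton

### The arm

A 6-joint arm with a two-finger parallel gripper is mounted at the origin on the work surface. World frame = base frame: x ahead of the robot, y to its left, z up, the work surface at z = 0. Lengths are in mm, angles in rad, forces in N, time in s.
With the tool pointing down it reaches from about 300 to 850 mm from the base axis. Payload 5.4 kg.
Tool frame: the origin (TCP) lies on the centre line of the jaws, within the pads' length; the fingertips stand 19 mm ahead of it and the grasp point (between the pads) is the TCP; z points along the fingers, y is the line along which they close (so a half turn about z gives the same grasp; the last joint's range is limited). The gripper opens to 85 mm and grips with 20 to 120 N. Pads are 22 mm wide; open, the fingers measure 114 mm over their backs; the gripper's body (76 mm by 85 mm) begins 54 mm behind the grasp point. The pads swing forward as they close: fully open they stand 13 mm farther back than shut.
Start: joints at [-1.393, 0.158, 1.597, -0, 1.386, -0.21], TCP at [217.413, -532.295, 250.299] pointing down, gripper open.
Joint ranges: [-2.91, 2.91], [-0.94, 2.29], [0.18, 2.7], [-1.29, 4.43], [0.17, 2.64], [-3, 3]. Speed limits (rad/s): [2.57, 2.57, 3.14, 3.14, 3.14, 3.14].

### API

Orientations are given as a rotation vector (axis times angle).
In Python, from workcell import r gives the robot as it stands. Calls block until the motion is done:
- r.movep(position, orientation): joint-space move of the TCP to a pose.
- r.move_linear(position, rot=None, v=150, contact_N=None): straight line of the TCP; rot=None keeps the orientation; v is the mean speed in mm/s. With contact_N (N) it stops when the force on the tool has changed by that much, and returns True; else False.
- r.movej(angles): joint-space move.
- r.let_go() and r.clamp(grasp_force=None): open the fingers fully, or close them until they stop; grasp_force is the grip in N (None keeps the last).
- r.dwell(seconds).
- r.solve_ik(position, orientation): joint angles nearest the present ones, or None.
- r.snapshot(name): name is "scene" or "side" or "wrist"; returns the picture (480x640x3 uint8, red, green, blue); there is no depth.
- r.calibration(name): a dict with "vfov" (degrees; the focal length in pixels is half the picture's height over the tangent of half this angle, whatever the lens; pixels are square), "cx", "cy" (the principal point, pixels), "R" (3x3) and "t" (3): a world point X has camera coordinates R X + t. Camera axes: x right, y down, z forward; pixel columns grow to the right and rows downward; lengths in mm; the calibration is good to about 2 mm. A picture is of the moment at which its call begins: read the wrist's pose just before it. calibration takes no time and is no camera call; for the wrist camera it gives the pose at the moment of the call.
A pose or a line that the arm cannot do raises r.MotionError and nothing moves.
- r.close_job(): hands the job in; it is judged then, once.
Readings, each from a call of its own:
- r.read_t(): time.
- r.read_joint_positions(): joint angles.
- r.read_qd(): joint speeds.
- r.read_joint_efforts(): joint torques, N m.
- r.read_position(): TCP position.
- r.read_tool_rot(): TCP orientation.
- r.read_force(): force on the tool from outside, world axes, zero at the start.
- r.read_ft_torque(): the same for the moment, N m.
- r.read_gripper_width(): finger opening in mm.
- r.read_finger_force(): force on a finger pad.
Only numpy, scipy, OpenCV 4.12 (cv2) and the standard library are available. Lean on these libraries where they do the work, as an engineer would, in place of code of your own. Each camera call takes 0.05 s, during which the arm holds its last target. There are 200 camera calls.

### The job

I am about to strap this carton: pick up the loose plastic edge guard, seat it fully on the middle of the carton's long top edge nearest you (one leg flat on top, one flat on the side, opposite the guard already on the far edge), and with it press the carton square against both foam bumpers of the fence with a steady push of about 10 N towards the fence, never a hard shove. Finish while still holding it there with that push, so that I can run the strap round; keep the far guard on its edge and leave everything else on the bench where it is.

Things in the scene. Friction and masses are not known exactly. Their poses are not given: they have to be found in the camera images.
- carton: The packed, taped carton: 160 mm (its x) x 240 mm (its y) x 130 mm high, 0.35 to 0.65 kg, loose on the bench, friction coefficient on the bench 0.3 to 0.4. Origin at the centre of its underside, z up, x towards the fence. It starts 20 to 60 mm short of the fence's bumpers and up to 7 degrees askew to them.
- carton_near_edge (a point): Middle of the carton's long top edge on the robot's side, where the edge guard goes (the very edge, at x = -80, y = 0, z = 130 mm of the carton; axes as the carton's).
- carton_far_edge (a point): Middle of the carton's opposite long top edge (x = +80, y = 0, z = 130 mm of the carton); the other guard already sits there.
- guard: The edge guard to use, left or right of the carton: black plastic angle, 60 g, 60 mm long along its ridge, two legs at 90 degrees, 45 mm long inside, 5 mm thick. A rib 13 mm proud runs along each end, so its flat end faces, 60 mm apart, can be pinched. It stands as a tent, ribs' peak 57 mm high. Origin on the bench under the ridge; y along the ridge, z up, legs slope down to +x and -x; half-turn symmetric.
- guard_corner (a point): The guard's inner corner, midway along it: the point that must sit on the carton's edge. 31.8 mm from the guard's origin along its z; axes as the guard's. Seated, its z points 45 degrees up and away from the carton, one leg flat on the carton's top, one flat on its near side.
- far_guard: An identical guard already sitting on the middle of the carton's far top edge, loose, its legs on the carton's top and far side. Origin at its inner corner; y along the edge, x and z as the carton's. It fits in the gap between the bumpers.
- fence: The bench fence beyond the carton: aluminium profile 400 mm long, 40 thick, 120 high, bolted down. On its face two black foam bumpers, each 90 mm wide, 15 to 110 mm above the bench, 30 mm thick, centred 105 mm either side of the middle. Origin on the bench in the plane of the unsqueezed bumper faces, midway between them; x square into the fence, away from the robot; y along it to the left.
- pad_left (a joint): How far the left (+y of the fence) foam bumper is squeezed, m: 0 free, grows as it is pressed, 0.010 is its stop. It springs back with 1.2 N per mm.
- pad_right (a joint): The same for the right (-y) foam bumper, 1.2 N per mm.
- tape_roll: Bystander: brown parcel-tape roll lying flat, 104 mm across, 48 mm high, origin at the centre of its underside.
- masking_roll: Bystander: narrow blue tape roll lying flat, 90 mm across, 30 mm high, origin at the centre of its underside.
- cutter: Bystander: box cutter lying on the bench, about 155 mm long along its own y, 14 mm high, origin near the middle of its underside.
- marker: Bystander: marker pen lying on the bench, 135 mm long along its own y, 15 mm high, origin 23 mm from the middle of its underside.
- scanner: Bystander: hand-held barcode scanner lying on the bench, head 75 mm, handle 120 mm towards its own -x, 36 mm high, origin under its head.
- small_parcel: Bystander: small closed parcel 110 x 150 x 65 mm, origin at the centre of its underside.

How it is judged:
By the outcome, as a careful person would: the job done as asked, in the order asked, and still so for the second after the job is handed in, while the arm keeps its last pose, push and grip.
It also fails if it takes over 64 s, if anything falls off the work surface, if the arm or the gripper's body presses on something with over 40 N, if the wrist force passes 120 N, or if a joint passes its speed limit or range.

## Working session

There is one attempt and no reset: what is moved stays moved. The work goes in short steps, each a Python script; the robot and the scene stay as the last script left them, time stands still between calls to the robot, and variables do not carry over. Pictures are saved under pics/ and viewed, at most 12 in all, crops included, and the job is handed in when it is done.

```bash
ls; mkdir -p pics
python3 - <<'E'
from workcell import r
import cv2,numpy as np
for n in("scene","side"):
    cv2.imwrite(f"pics/{n}0.png",r.snapshot(n)[:,:,::-1]); c=r.calibration(n)
    R=np.array(c["R"]);print(n,c["vfov"],c["cx"],c["cy"],np.round(R,3).tolist(),(-R.T@np.array(c["t"])).round(), {k:v for k,v in c.items() if k not in("R","t","vfov","cx","cy")})
print(r.read_t(),r.read_tool_rot())
E
```

```text
pics
scene 45.14409547288742 315.02779350957576 224.26677770085456 [[0.705, 0.709, 0.004], [0.51, -0.503, -0.698], [-0.493, 0.494, -0.717]] [1165. -659. 1082.] {}
side 42.41420244467247 328.46220473223343 254.05227347448374 [[-0.99, -0.141, -0.005], [-0.081, 0.592, -0.802], [0.116, -0.793, -0.598]] [ 377. 1028.  888.] {}
0.1 [-3.08099396e+00 -6.05031067e-01 -5.44783611e-05]
```

View pics/scene0.png

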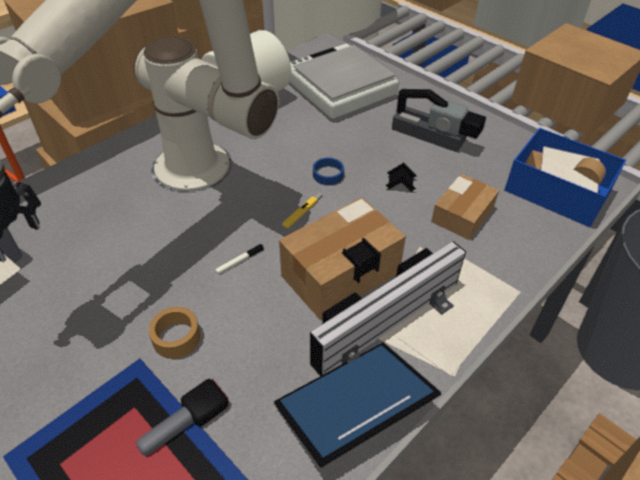

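View pics/side0.png

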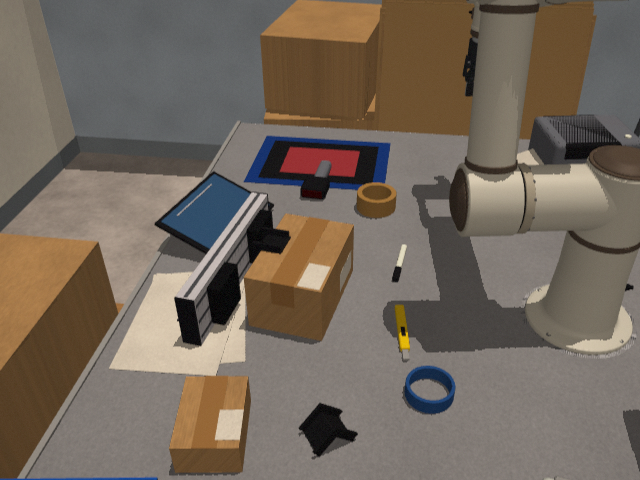

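The scene view shows the guard tent at about (402,177). The carton top corners are near (281,240), (352,203), (405,238) and (335,283), and the fence runs along (310,345)-(465,250). The side view shows the guard at (328,430) and the carton top at (277,216), (354,229), (318,290) and (250,281). Next I get rough positions by ray casting.

```bash
cat > h.py <<'E'
from workcell import r
import cv2,numpy as np
from scipy.spatial.transform import Rotation as Ro
def ray(c,p):
    f=240/np.tan(np.radians(c["vfov"])/2);R=np.array(c["R"]);t=np.array(c["t"])
    d=R.T@np.array([(p[0]-c["cx"])/f,(p[1]-c["cy"])/f,1]);return -R.T@t,d/np.linalg.norm(d)
def onz(c,p,z):
    o,d=ray(c,p);return o+d*(z-o[2])/d[2]
def proj(c,X):
    f=240/np.tan(np.radians(c["vfov"])/2);q=np.array(c["R"])@X+np.array(c["t"]);return np.array([c["cx"]+f*q[0]/q[2],c["cy"]+f*q[1]/q[2]])
def tri(obs):
    A=0;b=0
    for c,p in obs:
        o,d=ray(c,p);P=np.eye(3)-np.outer(d,d);A=A+P;b=b+P@o
    return np.linalg.solve(A,b)
E
python3 - <<'E'
from h import *
cs,cd=r.calibration("scene"),r.calibration("side")
for p,z in [((281,240),130),((352,203),130),((405,238),130),((335,283),130),((314,340),120),((462,247),120),((402,168),55)]: print("scene",p,onz(cs,p,z).round())
for p,z in [((277,216),130),((354,229),130),((318,290),130),((250,281),130),((268,198),120),((198,303),120),((327,408),55)]: print("side",p,onz(cd,p,z).round())
cw=r.calibration("wrist");R=np.array(cw["R"]);T=Ro.from_rotvec(r.read_tool_rot()).as_matrix()
print(cw["vfov"],(T.T@(-R.T@np.array(cw["t"])-r.read_position())).round(1),(R@T).round(2).tolist())
# enlarged crops
a=cv2.imread("pics/scene0.png")[140:370,270:480];b=cv2.imread("pics/side0.png")[180:470,160:370]
cv2.imwrite("pics/crop.png",np.hstack([cv2.resize(a,(400,438),interpolation=2),cv2.resize(b,(400,552),interpolation=2)[:438]]))
E
```

```text
scene (281, 240) [492. -92. 130.]
scene (352, 203) [522. 110. 130.]
scene (405, 238) [683. 111. 130.]
scene (335, 283) [662. -94. 130.]
scene (314, 340) [ 725. -219.  120.]
scene (462, 247) [786. 189. 120.]
scene (402, 168) [474. 371.  55.]
side (277, 216) [ 658. -103.  130.]
side (354, 229) [482. -75. 130.]
side (318, 290) [528. 138. 130.]
side (250, 281) [663. 129. 130.]
side (268, 198) [ 699. -192.  120.]
side (198, 303) [747. 195. 120.]
side (327, 408) [480. 354.  55.]
66.93057864662794 [  69.8   -0.6 -123.8] [[0.0, 1.0, -0.0], [-0.96, 0.0, -0.27], [-0.27, 0.0, 0.96]]
```

```bash
cat >> h.py <<'E'
def down(yaw):
    c,s=np.cos(yaw),np.sin(yaw);return Ro.from_matrix(np.array([[c,s,0],[s,-c,0],[0,0,-1]])).as_rotvec()
def shot(name):
    import json
    c=r.calibration("wrist");im=r.snapshot("wrist")[:,:,::-1];cv2.imwrite(f"pics/{name}.png",im)
    json.dump({k:np.array(v).tolist() for k,v in c.items()},open(f"pics/{name}.json","w"))
def cal(name):
    import json;return json.load(open(f"pics/{name}.json"))
E
python3 - <<'E'
from h import *
r.movep([630,10,330],down(-.15)); shot("wc")
r.movep([487,362,200],down(0.4)); shot("wg")
print(r.read_t(),r.read_joint_positions())
E
```

```text
4.125 [ 4.38403588e-01  2.79474941e-01  1.55561250e+00 -3.00486097e-04
  1.30510944e+00  1.61109723e+00]
```

View pics/wc.png

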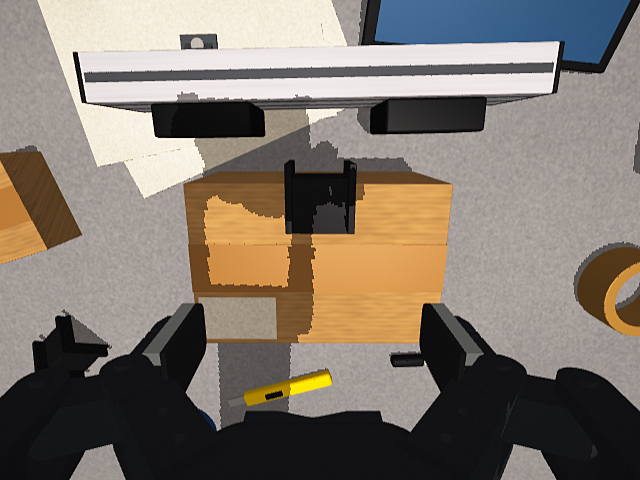

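View pics/wg.png

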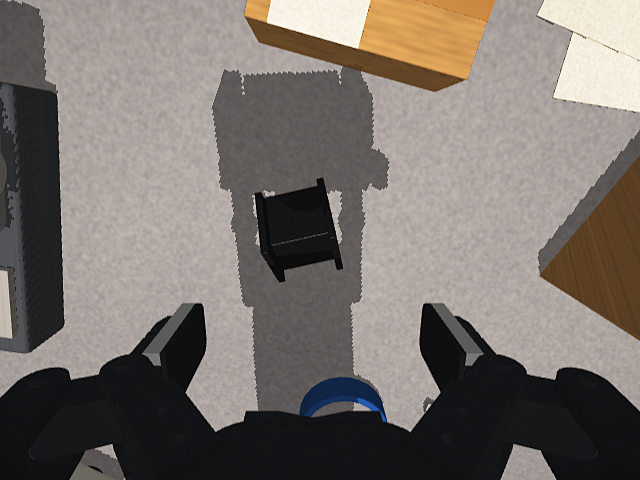

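The carton view shows the top face at far corners (186,183) and (452,183), with the near edge around row 344. The bumpers are at (154-265,136) and (371-487,131), and the fence top front edge is at about row 100. The guard view shows the tent with corners at about (256,193), (322,180), (341,268) and (282,280), and the ridge line from (272,246) to (328,234). Now I measure these precisely.

```bash
cat > meas.py <<'E'
from h import *
c=cal("wc");im=cv2.imread("pics/wc.png");hsv=cv2.cvtColor(im,cv2.COLOR_BGR2HSV);S=cv2.medianBlur(hsv[:,:,1],3);V=cv2.medianBlur(hsv[:,:,2],3).astype(int)
def fit(P):
    P=np.array(P,np.float32)
    for _ in range(2):
        vx,vy,x,y=cv2.fitLine(P,cv2.DIST_HUBER,0,.01,.01).ravel();d=abs((P[:,0]-x)*vy-(P[:,1]-y)*vx);P=P[d<max(1,2*np.median(d))]
    return np.array([x,y]),np.array([vx,vy]),len(P),d.max()
def inter(a,b):
    s=np.linalg.solve(np.array([a[1],-b[1]]).T,b[0]-a[0]);return a[0]+s[0]*a[1]
sat=(S>70)
L=fit([(np.argmax(sat[y,150:260])+149.5,y) for y in range(192,285)])
Rr=fit([(499.5-np.argmax(sat[y,380:500][::-1]),y) for y in range(192,290)])
N=fit([(x,379.5-np.argmax(sat[320:380,x][::-1])) for x in range(318,412)])
F=fit([(x,174.5+np.argmax(np.diff(V[174:200,x]))) for x in list(range(212,225))+list(range(366,440))])
for l in(L,Rr,N,F):print(l)
K=[onz(c,inter(a,b),130) for a,b in((N,L),(N,Rr),(F,L),(F,Rr))]
nl,nr,fl,fr=K;print(np.round(K,1).tolist())
print("len near/far/left/right",[round(np.linalg.norm(a-b),1) for a,b in((nl,nr),(fl,fr),(nl,fl),(nr,fr))])
yw=lambda a,b:np.degrees(np.arctan2(-(a-b)[0],(a-b)[1]))
print("yaw near far",yw(nl,nr),yw(fl,fr),"sides",[np.degrees(np.arctan2((a-b)[1],(a-b)[0])) for a,b in((fl,nl),(fr,nr))])
# bumpers: bottom(image) edge of black
B=[]
for x0,x1 in((165,258),(378,478)):
    B.append(fit([(x,159.5-np.argmax((V[105:160,x]<45)[::-1])) for x in range(x0,x1)]))
    print(B[-1],[onz(c,B[-1][0]+B[-1][1]*k,z).round(1).tolist() for k in(0,) for z in(110,15)])
p=[onz(c,b[0],15) for b in B];p2=[onz(c,b[0],110) for b in B];print("fence yaw z15,z110",yw(*p),yw(*p2))
E=[onz(c,q,120) for q in((80,52),(562,42))];print("fence back top",np.round(E,1).tolist(),yw(*E),np.linalg.norm(E[0]-E[1]))
# guard
g=cal("wg");ig=cv2.imread("pics/wg.png");m=(ig.max(2)<50).astype(np.uint8);m[290:]=0;m=cv2.morphologyEx(m,cv2.MORPH_OPEN,np.ones((3,3)))
n,lab,st,ce=cv2.connectedComponentsWithStats(m);k=lab[225,300];print(st[k])
ct=max(cv2.findContours((lab==k).astype(np.uint8),0,1)[0],key=cv2.contourArea)
for q in cv2.approxPolyDP(ct,3,True)[:,0]:print(q,onz(g,q,12.7).round(1),onz(g,q,57).round(1))
a,b=onz(g,(272,246),38.9),onz(g,(328,234),38.9);print("ridge",a,b,yw(a,b))
cv2.imwrite("pics/gz.png",np.hstack([cv2.resize(ig[165:295,240:355],None,fx=4,fy=4,interpolation=2)]))
E
python3 meas.py
```

```text
(array([187.40506, 238.01872], dtype=float32), array([0.08041519, 0.99676144], dtype=float32), 93, np.float32(0.9320694))
(array([447.1392 , 240.42268], dtype=float32), array([ 0.0920261 , -0.99575657], dtype=float32), 97, np.float32(0.964563))
(array([365. , 342.5], dtype=float32), array([1., 0.], dtype=float32), 80, np.float32(0.0))
(array([397.6, 183.5], dtype=float32), array([1., 0.], dtype=float32), 74, np.float32(0.0))
[[522.7, 144.2, 130.0], [486.5, -96.2, 130.0], [679.3, 117.9, 130.0], [643.7, -117.9, 130.0]]
len near/far/left/right [np.float64(243.1), np.float64(238.4), np.float64(158.7), np.float64(158.7)]
yaw near far -8.566048407686438 -8.57109042283725 sides [np.float64(-9.539816619550415), np.float64(-7.831677064670122)]
(array([205.7, 137.1], dtype=float32), array([ 0.99988455, -0.01519353], dtype=float32), 93, np.float32(0.51086056)) [[715.7, 94.6, 110.0], [720.4, 121.0, 15.0]]
(array([426.6, 132.5], dtype=float32), array([ 0.99963456, -0.02703211], dtype=float32), 100, np.float32(0.7720113)) [[689.8, -104.0, 110.0], [687.4, -132.5, 15.0]]
fence yaw z15,z110 -7.429734
[... 162 characters left out ...]
178] [527.2 369.3  12.7] [530.7 372.1  57. ]
[317 179] [524.7 372.9  12.7] [528.6 375.1  57. ]
[314 187] [517.5 372.6  12.7] [522.4 374.9  57. ]
[273 197] [495.9 401.8  12.7] [503.9 399.9  57. ]
[255 193] [493.1 417.2  12.7] [501.5 413.2  57. ]
[261 254] [443.7 393.1  12.7] [459.1 392.5  57. ]
[279 281] [425.8 368.6  12.7] [443.7 371.5  57. ]
[284 280] [428.5 364.8  12.7] [446.  368.2  57. ]
[286 268] [440.  367.4  12.7] [456.  370.5  57. ]
[333 258] [465.4 331.9  12.7] [477.7 340.   57. ]
[336 268] [457.8 325.5  12.7] [471.1 334.5  57. ]
[342 268] [459.9 320.5  12.7] [473.  330.2  57. ]
ridge [462.73525726 386.86442565  38.9       ] [489.88587341 348.65559374  38.9       ] 35.39702348722565
```

View pics/gz.png

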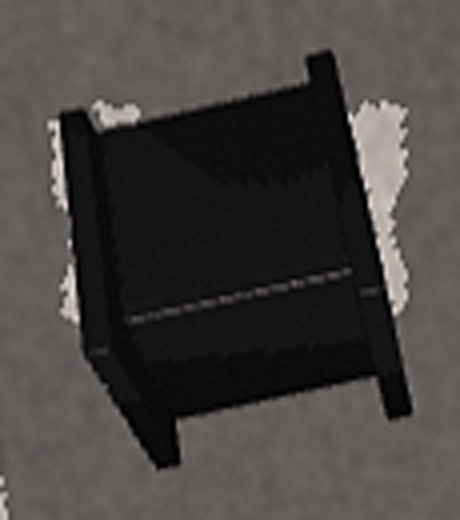

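```bash
cat > gplan.py <<'E'
from h import *
g=cal("wg")
a,b=onz(g,(261.5,253),57.3),onz(g,(335.5,237.7),57.3);d=a-b
print(a,b,(a+b)/2,np.linalg.norm(d),np.degrees(np.arctan2(-d[0],d[1])))
E
python3 gplan.py
python3 - <<'E'
from h import *
def seatR(yaw):
    c,s=np.cos(yaw),np.sin(yaw);q=np.sqrt(.5);f=np.array([c,s,0]);u=np.array([0,0,1.])
    z=(f-u)*q;x=(f+u)*q;y=np.cross(z,x);return Ro.from_matrix(np.array([x,y,z]).T).as_rotvec()
for p,R in(([476.5,368.5,53],down(.62)),([476.5,368.5,140],down(.62)),([500,100,300],seatR(-.15)),([490,24,145],seatR(-.15)),([430,24,205],seatR(-.15)),([540,18,145],seatR(-.13))):
    q=r.solve_ik(p,R);print(p,None if q is None else np.round(q,2))
E
```

```text
[460.09771828 392.41818209  57.3       ] [493.44817918 344.81939351  57.3       ] [476.77294873 368.6187878   57.3       ] 58.11968614071912 35.01730583939186
[476.5, 368.5, 53] [ 0.46  0.45  1.65 -0.    1.04  1.41]
[476.5, 368.5, 140] [ 0.46  0.33  1.62 -0.    1.19  1.41]
[500, 100, 300] [ 0.03 -0.55  2.27 -0.21  0.66  1.87]
[490, 24, 145] [-0.23 -0.41  2.51  0.23  0.26  1.29]
[430, 24, 205] [-0.3  -0.9   2.63  0.18  0.64  1.32]
[540, 18, 145] [-0.23 -0.22  2.38  0.33  0.21  1.18]
```

```bash
cat >> h.py <<'E'
D=np.radians(10);cD,sD=np.cos(D),np.sin(D)
GRT=np.array([[cD,0,-sD],[0,-1,0],[-sD,0,-cD]])   # tool axes as columns, in guard frame
GP=np.array([0,0,54.])                               # TCP in guard frame
def tool_for(corner,Rg):                             # tool pose that puts guard_corner there
    return np.asarray(corner)+Rg@(GP-[0,0,31.8]),Ro.from_matrix(Rg@GRT).as_rotvec()
def Rseat(yaw):
    c,s=np.cos(yaw),np.sin(yaw);f=np.array([c,s,0]);l=np.array([-s,c,0]);u=np.array([0,0,1.]);q=np.sqrt(.5)
    return np.array([(f+u)*q,l,(u-f)*q]).T
E
python3 - <<'E'
from h import *
Rg=Ro.from_euler('z',35.2,degrees=True).as_matrix()
print(np.linalg.det(Rg@GRT))
p,o=tool_for([476.6,368.6,31.8],Rg)
r.movep(p+[0,0,70],o); r.move_linear(p,v=80)
r.clamp(80); print(r.read_gripper_width(),r.read_finger_force(),r.read_t(),r.read_position()-p)
r.move_linear(p+[0,0,20],v=60);
for yaw,c in((-8.57,(504,24,130)),(-7.45,(552,18,130))):
  for k in(0,60):
    Rs=Rseat(np.radians(yaw));pp,oo=tool_for(np.array(c)+Rs[:,2]*k,Rs);print(k,pp,r.solve_ik(pp,oo))
r.move_linear(p+[0,0,120],v=150)
print(r.read_gripper_width(),r.read_force(),r.read_t()); shot("held")
E
```

```text
1.0
57.942999778038285 85.56349319915171 5.925 [0.92496111 0.48894968 1.30316048]
0 [488.47750225  26.33924427 145.69777054] [-0.21724888 -0.34987697  2.39616642  0.08298649  0.48693848  1.44195528]
60 [446.52480565  32.66152608 188.12417741] [-0.22809763 -0.61035808  2.46534813  0.07175344  0.67844513  1.45052926]
0 [536.43474392  20.03538774 145.69777054] [-0.21449696 -0.1890582   2.27333679  0.11135754  0.45055692  1.40122539]
60 [494.36648426  25.5364357  188.12417741] [-0.22592415 -0.41700289  2.34868951  0.09693655  0.60339968  1.41226364]
57.73102707066667 [-0.06929491 -0.32456793 -0.46597419] 7.225
```

View pics/held.png

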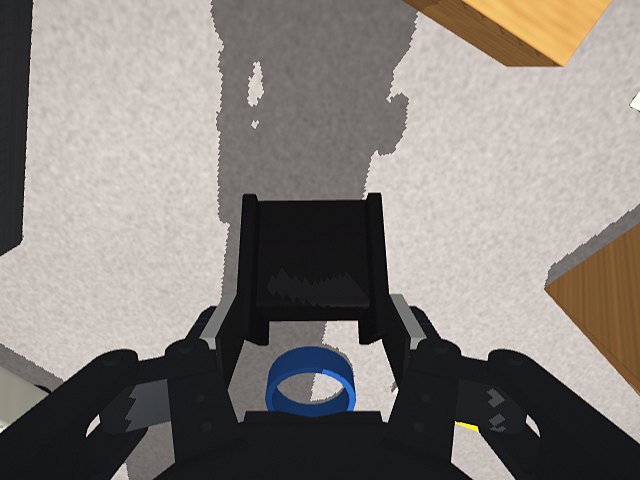

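The guard is held square and centred between the pads, with far rib ends at (243,195) and (381,193). I check its pitch in the hand against the prediction and move to the pre-seat waypoint.

Run:
```python
from h import *
g=cal("held");g0=cal("wg")
T=Ro.from_rotvec(r.read_tool_rot()).as_matrix();P=r.read_position();Rg=T@GRT.T;o=P-Rg@GP
G0=Ro.from_euler('z',35.2,degrees=True).as_matrix();o0=np.array([476.6,368.6,0])
for q in([41.5,30,12.7],[41.5,-30,12.7],[-41.5,30,12.7],[-41.5,-30,12.7],[0,30,57.3],[0,-30,57.3]):
    print(q,"before",proj(g0,o0+G0@q).round(1),"held",proj(g,o+Rg@q).round(1))
r.move_linear(P+[0,0,110],v=200)
Rs=Rseat(np.radians(-8.57));p,oo=tool_for(np.array([504,24,130])+Rs[:,2]*60,Rs)
r.movep(p+[0,0,80],oo);r.move_linear(p,v=120);r.dwell(.3)
print(r.read_t(),r.read_position()-p,r.read_force(),r.read_gripper_width());shot("pre")
cv2.imwrite("pics/side1.png",r.snapshot("side")[:,:,::-1])
b=cv2.imread("pics/side1.png")[150:380,200:520];a=cv2.imread("pics/pre.png")
cv2.imwrite("pics/pre2.png",np.vstack([cv2.resize(a,(427,320)),cv2.resize(b,(427,280))]))
```

```text
[41.5, 30, 12.7] before [255.3 192.9] held [244.3 192.7]
[41.5, -30, 12.7] before [323.7 177.9] held [382.4 192.8]
[-41.5, 30, 12.7] before [278.3 281.1] held [256.8 342. ]
[-41.5, -30, 12.7] before [342.3 268. ] held [369.1 342.1]
[0, 30, 57.3] before [260.3 253.6] held [233.2 336.5]
[0, -30, 57.3] before [336.6 237.5] held [393.7 336.5]
10.3583 [ 0.33280059 -0.07850255  0.68949861] [-0.26096637 -0.57766918 -0.49109518] 58.02242190668531
```

View pics/pre2.png

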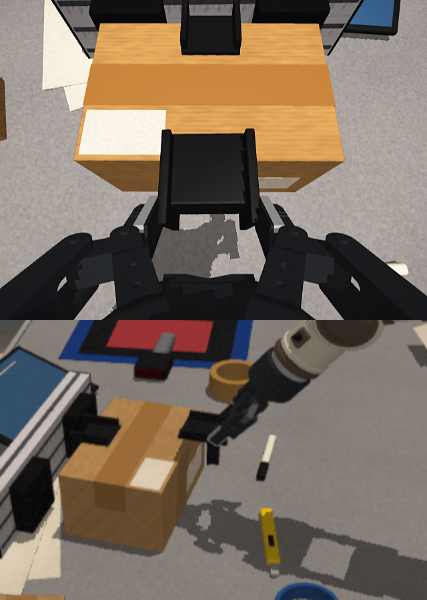

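The pre-seat view shows the guard parallel to the carton edge. The near top corners are at about (109,240) and (515,240) at full scale, and everything else is undisturbed. I cross-check the edge and then seat the guard.

Run:
```python
from h import *
g=cal("pre");a,b=onz(g,(109.5,240.5),130),onz(g,(515,240.5),130);d=a-b
m=(a+b)/2;print(a,b,m,np.linalg.norm(d),np.degrees(np.arctan2(-d[0],d[1])))
if np.linalg.norm(m[:2]-[504,24])<5:
    yaw=np.radians(-8.57);Rs=Rseat(yaw);f=np.array([np.cos(yaw),np.sin(yaw),0]);l=np.array([-f[1],f[0],0])
    e=np.array([504,24,130.])+l*((m-[504,24,130])@l)/2
    p,o=tool_for(e-8*f+[0,0,8],Rs);print(e)
    r.move_linear(p,v=60);r.dwell(.2);F0=r.read_force();print("F0",F0,r.read_position()-p)
    c=r.move_linear(p-[0,0,14],v=12,contact_N=3);P=r.read_position();print(c,"down",P-p,r.read_force()-F0)
    np.save("F0.npy",F0)
    c=r.move_linear(P+14*f,v=10,contact_N=2.5);Q=r.read_position();print(c,"fwd",(Q-P)@f,Q-P,r.read_force()-F0,r.read_ft_torque(),r.read_t())
```

```text
[521.2620347  142.24126435 130.        ] [486.13780788 -92.95553211 130.        ] [503.69992129  24.64286612 130.        ] 237.80505539393985 -8.49376398272906
[504.04403256  24.29218637 130.        ]
F0 [ 0.21699498  0.16543311 -0.79835864] [ 0.09839553 -0.00368459  0.40735897]
True down [ 0.2778642  -0.04046297 -6.72058576] [ 1.37394565 -1.07835044  2.44985546]
True fwd 0.02040278215594216 [ 0.02271769  0.01383227 -0.01391244] [-1.18335837  0.90218222  3.53937582] [ 0.08864428  0.11512327 -0.01860498] 12.5667
```

```bash
cat >> h.py <<'E'
def fm(n=5):
    a=[]
    for _ in range(n): r.dwell(.02);a.append(r.read_force())
    return np.mean(a,0)-np.load("F0.npy")
E
python3 - <<'E'
from h import *
yaw=np.radians(-8.57);f=np.array([np.cos(yaw),np.sin(yaw),0]);l=np.array([-f[1],f[0],0])
a=fm();P=r.read_position();print("start",a@f,a@l,a[2],P)
T=P.copy()
for k in range(11):
    T=T+f*1.0; T[2]-=np.clip((3-a[2])*.1,-.3,.3)
    r.move_linear(T,v=12);a=fm(3)
    print(k,round((r.read_position()-P)@f,2),"Ff %.1f Fl %.1f Fz %.1f"%(a@f,a@l,a[2]),round(r.read_position()[2]-P[2],2),round(r.read_t(),2))
    if a@f<-4: break
shot("seat");cv2.imwrite("pics/side2.png",r.snapshot("side")[:,:,::-1])
b=cv2.imread("pics/side2.png")[200:360,220:420];cv2.imwrite("pics/seat2.png",np.hstack([cv2.resize(cv2.imread("pics/seat.png")[60:380,100:540],(440,320)),cv2.resize(b,(360,288))[:,:].copy() if 0 else cv2.copyMakeBorder(cv2.resize(b,(360,288)),0,32,0,0,0)]))
E
```

```text
start -1.3991877694275376 -0.4411865430275572 3.28330314983653 [480.93017625  27.79014931 146.99557561]
0 1.01 Ff 0.0 Fl 0.3 Fz 2.2 -0.02 12.95
1 2.11 Ff 0.7 Fl -0.3 Fz 2.4 -0.0 13.25
2 3.13 Ff 0.5 Fl 0.2 Fz 2.7 -0.01 13.55
3 4.14 Ff 1.1 Fl -0.1 Fz 3.1 -0.02 13.85
4 5.13 Ff 0.2 Fl 0.2 Fz 3.6 -0.04 14.15
5 6.07 Ff 0.1 Fl 0.1 Fz 4.2 -0.02 14.45
6 6.88 Ff -2.8 Fl -0.1 Fz 5.6 0.02 14.75
7 7.64 Ff -3.8 Fl -0.5 Fz 6.2 0.02 15.05
8 8.41 Ff -3.9 Fl -0.1 Fz 5.6 0.05 15.35
9 9.3 Ff -5.0 Fl -0.3 Fz 4.3 0.1 15.65
```

View pics/seat2.png

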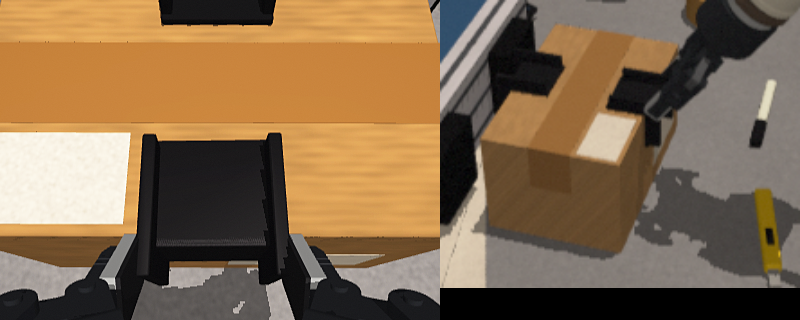

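The wrist view shows the guard seated over the near edge, centred opposite the far guard (crop columns 215 and 217). Side contact came where expected. Next is a slow push towards the fence, turning to the fence yaw on the way.

Run:
```python
from h import *
y0,y1=np.radians(-8.57),np.radians(-7.45)
f=np.array([np.cos(y1),np.sin(y1),0]);l=np.array([-f[1],f[0],0])
Rg=Ro.from_rotvec(r.read_tool_rot()).as_matrix()@GRT.T
C=r.read_position()-Rg@(GP-[0,0,31.8]);P=r.read_position();print("corner",C)
c=C+f*.9;s=0;a=fm();hist=[]
while s<50:
    st=1.5 if s<29 else .6
    s+=st;c=c+f*st;c[2]-=np.clip((2.5-a[2])*.08,-.2,.2)
    p,o=tool_for(c,Rseat(y0+(y1-y0)*min(1,s/26)))
    r.move_linear(p,o,v=14 if st>1 else 8);a=fm(3)
    tq=r.read_ft_torque();print("%.1f act %.2f Ff %.1f Fl %.1f Fz %.1f Mz %.2f dz %.2f t %.1f"%(s,(r.read_position()-P)@f,a@f,a@l,a[2],tq[2],r.read_position()[2]-P[2],r.read_t()))
    if a@f<-7 and s>10 or r.read_t()>42: break
np.save("c.npy",c);shot("push")
```

```text
corner [505.6896184   24.14562387 131.39152987]
1.5 act 2.61 Ff 0.1 Fl -0.8 Fz 0.9 Mz -0.01 dz 0.04 t 16.2
3.0 act 4.13 Ff -0.3 Fl 0.0 Fz 1.7 Mz -0.04 dz 0.01 t 16.5
4.5 act 5.64 Ff -0.3 Fl 0.1 Fz 2.4 Mz -0.05 dz -0.01 t 16.8
6.0 act 7.09 Ff -1.3 Fl 0.3 Fz 3.3 Mz 0.03 dz -0.04 t 17.1
7.5 act 8.52 Ff -1.6 Fl 0.4 Fz 4.1 Mz 0.07 dz -0.03 t 17.4
9.0 act 9.92 Ff -2.3 Fl 0.3 Fz 4.0 Mz 0.02 dz -0.04 t 17.7
10.5 act 11.35 Ff -2.2 Fl 0.4 Fz 3.7 Mz -0.02 dz -0.00 t 18.0
12.0 act 12.80 Ff -1.3 Fl 0.3 Fz 3.3 Mz 0.05 dz 0.01 t 18.3
13.5 act 14.30 Ff -1.6 Fl 0.1 Fz 1.8 Mz 0.02 dz 0.02 t 18.6
15.0 act 15.86 Ff -1.0 Fl 0.6 Fz 1.6 Mz 0.04 dz 0.00 t 18.9
16.5 act 17.42 Ff -0.2 Fl 0.7 Fz 1.4 Mz -0.02 dz 0.01 t 19.2
18.0 act 19.00 Ff -0.1 Fl 0.1 Fz 1.7 Mz 0.07 dz 0.01 t 19.6
19.5 act 20.55 Ff -0.6 Fl 0.5 Fz 1.6 Mz 0.05 dz 0.01 t 19.9
21.0 act 22.10 Ff -0.2 Fl 0.9 Fz 2.0 Mz 0.03 dz 0.01 t 20.2
22.5 act 23.55 Ff -1.1 Fl 0.2 Fz 2.4 Mz 0.03 dz -0.05 t 20.5
24.0 act 25.05 Ff -1.4 Fl 0.3 Fz 3.0 Mz 0.03 dz -0.02 t 20.8
25.5 act 26.49 Ff -2.0 Fl 0.1 Fz 4.0 Mz 0.08 dz -0.05 t 21.1
27.0 act 27.90 Ff -2.7 Fl 0.1 F
[... 504 characters left out ...]
-0.08 dz 0.02 t 23.8
34.2 act 35.33 Ff -2.3 Fl -0.1 Fz 2.3 Mz 0.02 dz -0.00 t 24.1
34.8 act 35.92 Ff -3.2 Fl -0.3 Fz 4.6 Mz -0.04 dz 0.00 t 24.4
35.4 act 36.36 Ff -4.4 Fl -0.3 Fz 4.5 Mz -0.03 dz -0.02 t 24.7
36.0 act 36.84 Ff -4.2 Fl -0.1 Fz 3.9 Mz -0.02 dz -0.03 t 25.0
36.6 act 37.41 Ff -3.7 Fl -0.0 Fz 3.4 Mz -0.02 dz 0.00 t 25.3
37.2 act 37.97 Ff -3.2 Fl -0.1 Fz 2.2 Mz 0.01 dz 0.02 t 25.6
37.8 act 38.57 Ff -3.8 Fl -0.0 Fz 2.5 Mz -0.05 dz 0.03 t 25.9
38.4 act 39.13 Ff -4.5 Fl -0.1 Fz 2.5 Mz -0.09 dz 0.03 t 26.2
39.0 act 39.67 Ff -6.2 Fl 0.5 Fz 3.8 Mz -0.07 dz 0.02 t 26.5
39.6 act 40.13 Ff -7.0 Fl 0.3 Fz 4.7 Mz -0.16 dz 0.04 t 26.8
40.2 act 40.53 Ff -8.5 Fl 0.1 Fz 5.3 Mz -0.20 dz 0.04 t 27.1
```

Run:
```python
from h import *
y1=np.radians(-7.45);f=np.array([np.cos(y1),np.sin(y1),0]);l=np.array([-f[1],f[0],0])
c=np.load("c.npy");a=fm();yaw=y1
def mz(): 
    return np.mean([ (r.dwell(.02),r.read_ft_torque()[2])[1] for _ in range(5)])
for k in range(10):
    M=mz();yaw+=np.clip(.4*M/26.5,-.004,.004)
    c=c+f*np.clip((10+a@f)*.2,-.4,.4);c[2]-=np.clip((3-a[2])*.06,-.15,.15)
    p,o=tool_for(c,Rseat(yaw));r.move_linear(p,o,v=8);a=fm(4)
    print("yaw %.2f Ff %.1f Fl %.1f Fz %.1f Mz %.2f t %.1f"%(np.degrees(yaw),a@f,a@l,a[2],M,r.read_t()),r.read_position().round(1))
np.save("c.npy",c);np.save("yaw.npy",yaw);shot("push2");cv2.imwrite("pics/side3.png",r.snapshot("side")[:,:,::-1]);cv2.imwrite("pics/scene3.png",r.snapshot("scene")[:,:,::-1])
w=cv2.imread("pics/push2.png");b=cv2.imread("pics/side3.png")[180:340,170:390];d=cv2.imread("pics/scene3.png")[180:360,290:480]
cv2.imwrite("pics/push3.png",np.hstack([cv2.resize(w[:260],(480,300),interpolation=3) if 0 else w[:300,80:560],np.zeros((300,0,3),np.uint8),cv2.resize(b,(310,300))]))
```

```text
yaw -7.60 Ff -8.3 Fl 0.7 Fz 5.1 Mz -0.18 t 27.7 [530.5  21.2 147.1]
yaw -7.55 Ff -9.4 Fl 0.7 Fz 5.3 Mz 0.06 t 28.1 [530.7  21.2 147.1]
yaw -7.61 Ff -9.9 Fl 0.2 Fz 4.7 Mz -0.07 t 28.5 [530.7  21.2 147.1]
yaw -7.58 Ff -8.6 Fl 1.0 Fz 4.2 Mz 0.04 t 28.9 [530.7  21.2 147.1]
yaw -7.58 Ff -9.8 Fl 0.6 Fz 5.0 Mz -0.00 t 29.3 [530.9  21.2 147.2]
yaw -7.61 Ff -8.8 Fl 0.6 Fz 4.4 Mz -0.03 t 29.7 [530.9  21.2 147.1]
yaw -7.59 Ff -10.0 Fl 0.6 Fz 5.1 Mz 0.02 t 30.1 [531.   21.2 147.1]
yaw -7.62 Ff -8.5 Fl 0.4 Fz 3.2 Mz -0.03 t 30.5 [531.   21.2 147.2]
yaw -7.55 Ff -10.0 Fl 1.1 Fz 4.1 Mz 0.07 t 30.9 [531.2  21.2 147.2]
yaw -7.63 Ff -9.1 Fl 0.4 Fz 3.5 Mz -0.09 t 31.3 [531.2  21.2 147.2]
```

View pics/push3.png

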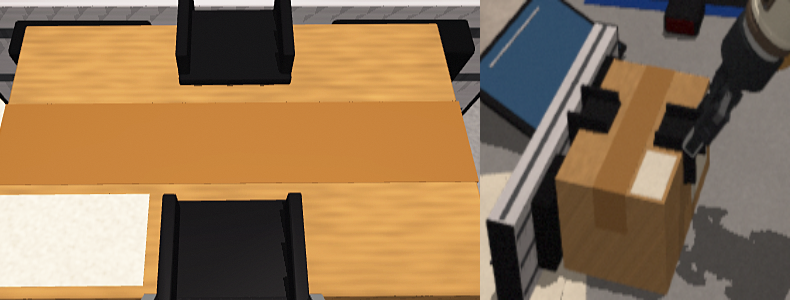

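Run:
```python
from h import *
g=cal("push2");im=cv2.imread("pics/push2.png");V=cv2.cvtColor(im,cv2.COLOR_BGR2HSV)
S=cv2.medianBlur(V[:,:,1],3).astype(int);B=V[:,:,2].astype(int)
def line(xs,fn,z):
    P=np.array([(x,fn(x)) for x in xs],np.float32)
    vx,vy,x,y=cv2.fitLine(P,cv2.DIST_HUBER,0,.01,.01).ravel()
    A=[onz(g,(q,y+(q-x)*vy/vx),z) for q in(100,540)];d=A[0]-A[1];e=abs((P[:,1]-y)*vx-(P[:,0]-x)*vy)
    print(z,[round(y+(q-x)*vy/vx,1) for q in(100,540)],"res",np.median(e),e.max(),"yaw",np.degrees(np.arctan2(-d[0],d[1])).round(2),np.round((A[0]+A[1])/2,1))
# carton far edge: topmost bright saturated row
far=lambda x:10+np.argmax(np.diff((S[10:60,x]>90)*1))+.5 if 1 else 0
xs=list(range(115,245))+list(range(385,510))
line(xs,far,130);line(xs[:130],far,130);line(xs[130:],far,130)
# near edge via boundary top/side rows
line(list(range(260,280)) ,far,130)if 0 else None
for x in(120,160,200,220,420,440,460,480,500):print(x,[tuple(im[y,x]) if 0 else int(B[y,x]) for y in range(8,34)])
cv2.imwrite("pics/far.png",cv2.resize(im[0:60,80:560],(800,300),interpolation=cv2.INTER_NEAREST))
```

```text
130 [np.float32(24.3), np.float32(20.3)] res 0.47543585 2.274391 yaw -6.89 [706.6  -6.2 130. ]
130 [np.float32(23.5), np.float32(23.5)] res 0.0 1.0 yaw -7.57 [705.7  -5.8 130. ]
130 [np.float32(32.8), np.float32(18.8)] res 0.38844544 1.80177 yaw -5.15 [703.8  -6.6 130. ]
120 [121, 127, 125, 118, 116, 118, 124, 126, 127, 124, 122, 129, 74, 4, 15, 16, 16, 12, 189, 224, 211, 209, 216, 224, 225, 223]
160 [107, 113, 113, 107, 106, 105, 107, 108, 123, 131, 127, 132, 76, 5, 14, 17, 13, 47, 209, 229, 212, 213, 216, 224, 223, 217]
200 [122, 128, 129, 124, 123, 122, 123, 127, 129, 128, 125, 131, 78, 6, 16, 16, 12, 103, 209, 226, 219, 223, 226, 229, 229, 225]
220 [119, 130, 129, 124, 122, 124, 124, 127, 130, 127, 125, 132, 78, 5, 15, 17, 9, 119, 215, 227, 219, 222, 227, 228, 227, 227]
420 [121, 126, 110, 101, 101, 104, 120, 126, 124, 121, 129, 74, 5, 15, 14, 6, 183, 225, 220, 221, 224, 225, 224, 222, 219, 218]
440 [121, 121, 119, 116, 119, 122, 115, 108, 108, 106, 124, 76, 6, 16, 15, 16, 189, 228, 217, 218, 223, 226, 225, 222, 221, 221]
460 [125, 125, 119, 117, 118, 120, 125, 127, 124, 124, 132, 76, 8, 15, 13, 18, 207, 238, 221, 213, 214, 219, 219, 215, 212, 213]
480 [108, 107, 114, 119, 117, 119, 125, 128, 125, 124, 131, 75, 7, 14, 13, 60, 203, 228, 213, 212, 213, 215, 217, 219, 218, 223]
500 [128, 126, 125, 109, 98, 116, 126, 128, 128, 125, 131, 76, 8, 15, 13, 59, 201, 226, 215, 216, 218, 219, 218, 217, 216, 220]
```

View pics/far.png

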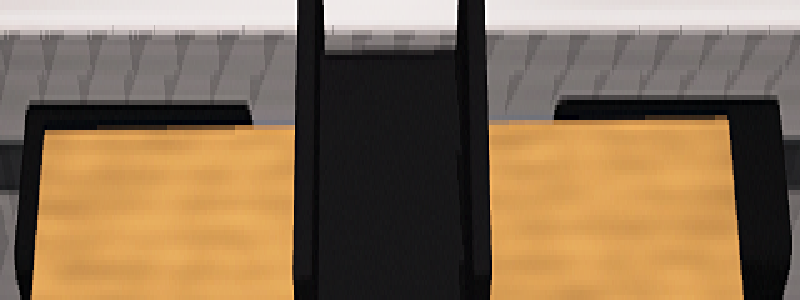

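The close-up shows both bumpers in contact. The visible bumper strip is about 1.3 px wider on the left, meaning the carton is about 0.25° off square with the right pad squeezed more. I trim the yaw and bring the push to 10-11 N.

```bash
cat > strip.py <<'E'
from h import *
def strips(name):
    B=cv2.cvtColor(cv2.imread(f"pics/{name}.png"),cv2.COLOR_BGR2GRAY).astype(float)
    P=[];Q=[]
    for x in list(range(120,222))+list(range(418,502)):
        c=B[:45,x];k=next((i for i in range(5,40) if c[i:i+3].max()<40),None)
        if k is None: continue
        e=next((i for i in range(k,44) if c[i]>90),None)
        if e is None: continue
        P.append((x,k-1+(c[k-2]-60)/max(c[k-2]-c[k],1)));Q.append((x,e-1+(90-c[e-1])/(c[e]-c[e-1])))
    P,Q=np.array(P),np.array(Q);a=np.polyfit(*P.T,1)[0];b=np.polyfit(*Q.T,1)[0]
    return len(P),"fence slope %.4f carton slope %.4f diff %.4f"%(a,b,b-a)
E
python3 - <<'E'
from h import *
from strip import strips
print(strips("push2"))
y1=np.radians(-7.45);f=np.array([np.cos(y1),np.sin(y1),0]);l=np.array([-f[1],f[0],0])
c=np.load("c.npy");a=fm();yaw=np.radians(-7.6)
for k in range(7):
    yaw=max(yaw-np.radians(.1),np.radians(-8.0))
    c=c+f*np.clip((10.7+a@f)*.15,-.25,.25);c[2]-=np.clip((3-a[2])*.05,-.1,.1)
    p,o=tool_for(c,Rseat(yaw));r.move_linear(p,o,v=8);a=fm(8)
    M=np.mean([(r.dwell(.02),r.read_ft_torque()[2])[1] for _ in range(4)])
    shot(f"t{k}");print("yaw %.2f Ff %.1f Fl %.1f Fz %.1f Mz %.2f t %.1f"%(np.degrees(yaw),a@f,a@l,a[2],M,r.read_t()),r.read_position().round(1),strips(f"t{k}"))
np.save("c.npy",c);np.save("yaw.npy",yaw)
E
```

```text
(186, 'fence slope -0.0033 carton slope -0.0063 diff -0.0030')
yaw -7.70 Ff -9.7 Fl 1.1 Fz 4.5 Mz 0.12 t 32.0 [531.4  21.3 147.2] (186, 'fence slope -0.0034 carton slope -0.0065 diff -0.0031')
yaw -7.80 Ff -9.6 Fl 1.6 Fz 3.9 Mz 0.29 t 32.5 [531.5  21.4 147.2] (186, 'fence slope -0.0036 carton slope -0.0071 diff -0.0035')
yaw -7.90 Ff -10.2 Fl 2.1 Fz 4.2 Mz 0.46 t 33.0 [531.6  21.5 147.2] (186, 'fence slope -0.0039 carton slope -0.0079 diff -0.0040')
yaw -8.00 Ff -10.3 Fl 2.6 Fz 4.1 Mz 0.53 t 33.5 [531.6  21.6 147.2] (186, 'fence slope -0.0058 carton slope -0.0087 diff -0.0029')
yaw -8.00 Ff -10.0 Fl 2.2 Fz 4.3 Mz 0.51 t 34.0 [531.6  21.6 147.2] (186, 'fence slope -0.0058 carton slope -0.0087 diff -0.0030')
yaw -8.00 Ff -10.7 Fl 2.2 Fz 4.9 Mz 0.51 t 34.5 [531.6  21.6 147.2] (186, 'fence slope -0.0058 carton slope -0.0087 diff -0.0029')
yaw -8.00 Ff -9.8 Fl 2.6 Fz 3.2 Mz 0.53 t 35.0 [531.6  21.6 147.3] (186, 'fence slope -0.0057 carton slope -0.0086 diff -0.0030')
```

The carton barely moves relative to the bumpers when I twist it; only the moment and lateral force rise. The residual of about 0.2° is near the picture's noise, so it is square on both pads. I undo the twist, settle at about 10.5 N and check.

Run:
```python
from h import *
from strip import strips
y1=np.radians(-7.45);f=np.array([np.cos(y1),np.sin(y1),0]);l=np.array([-f[1],f[0],0])
c=np.load("c.npy");a=fm();yaw=np.load("yaw.npy")
for k in range(7):
    yaw=min(yaw+np.radians(.1),np.radians(-7.68))
    c=c+f*np.clip((10.5+a@f)*.1,-.15,.15);c[2]-=np.clip((3-a[2])*.05,-.1,.1)
    p,o=tool_for(c,Rseat(yaw));r.move_linear(p,o,v=8);a=fm(8)
    print("yaw %.2f Ff %.1f Fl %.1f Fz %.1f Mz %.2f t %.1f"%(np.degrees(yaw),a@f,a@l,a[2],r.read_ft_torque()[2],r.read_t()))
r.dwell(1);a=fm(15);print("hold",a@f,a@l,a[2],r.read_gripper_width(),r.read_t());shot("end");print(strips("end"))
cv2.imwrite("pics/se.png",r.snapshot("side")[:,:,::-1]);cv2.imwrite("pics/sc.png",r.snapshot("scene")[:,:,::-1])
A=cv2.imread("pics/se.png")[180:350,150:420];B=cv2.imread("pics/sc.png")[170:340,250:480]
cv2.imwrite("pics/fin.png",np.hstack([cv2.resize(A,(400,252)),cv2.resize(B,(400,252))]))
```

```text
yaw -7.90 Ff -10.9 Fl 2.5 Fz 4.5 Mz 0.41 t 35.5
yaw -7.80 Ff -9.4 Fl 2.5 Fz 2.7 Mz 0.27 t 35.8
yaw -7.70 Ff -10.2 Fl 1.8 Fz 3.7 Mz 0.07 t 36.2
yaw -7.68 Ff -10.2 Fl 1.9 Fz 3.3 Mz 0.02 t 36.6
yaw -7.68 Ff -10.6 Fl 1.9 Fz 3.7 Mz -0.03 t 37.0
yaw -7.68 Ff -9.8 Fl 1.7 Fz 3.1 Mz 0.03 t 37.4
yaw -7.68 Ff -11.1 Fl 1.7 Fz 4.2 Mz 0.03 t 37.8
hold -10.857803398326794 1.6463084326431439 4.158055739927716 57.439710780467664 39.0083
(186, 'fence slope -0.0033 carton slope -0.0059 diff -0.0026')
```

View pics/fin.png

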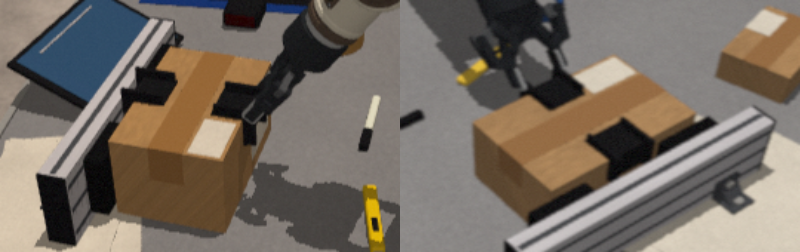

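The final views show both guards seated opposite each other, the carton against both bumpers and the bystanders untouched. The push holds steady at about 10.9 N, so I hand it in.

```bash
python3 -c "
from workcell import r
print(r.close_job())"
```

```text
the job is handed in; nothing more can be done
None
```

The job is handed in at about 39 s of the 64 s limit: the guard sits on the middle of the near edge and holds the carton against both foam bumpers with a steady push of about 11 N; in the last pictures the carton looks within about 0.2° of square, with the far guard still on its edge and nothing else visibly moved.

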